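# Dry-assemble a denture flask in its press carrier

## Robot

A 6-joint arm with a two-finger parallel gripper is mounted at the origin on a cart in front of the work surface, level with it; the furniture and walls round the work are solid. World frame = base frame: x ahead of the robot, y to its left, z up, the work surface at z = 0. Lengths are in m, angles in rad, forces in N, time in s.
With the tool pointing down it reaches from about 0.4 to 0.825 m from the base axis. Payload 7 kg.
Tool frame: the origin (TCP) lies between the finger pads; the fingertips stand finger_overhang ahead of it and the grasp point (between the pads) lies 6 mm ahead of it (finger_overhang is the distance from the TCP to the fingertips, in m); z points along the fingers, y is the line along which they close (so a half turn about z gives the same grasp; the last joint's range is limited). The gripper opens to 88 mm and grips with 3 to 60 N. Pads are 19 mm wide; open, the fingers measure 130 mm over their backs; the gripper's body (78 mm by 193 mm) begins 47 mm behind the grasp point.
Start: joints at [1.47, 0.359, 0.012, 0, -1.224, -0.288], TCP at [0.256, 0.625, 0.252] pointing down, gripper open.
Joint ranges: [-3.07, 3.07], [-1.43, 2.12], [-1.02, 1.25], [-3.03, 1.67], [-3.05, -0], [-3.03, 3.03]. Speed limits (rad/s): [2.39, 2.39, 3.01, 3.14, 3.14, 3.14].

## Interface

Orientations are given as a 3x3 rotation matrix whose columns are the frame's x, y, z axes.
In Python, from bench import state, capture, finish_job, finger_overhang gives the robot as it stands.
- The arm moves only by the tool drive_tool, never from a script. Its arguments are lists of equal length, an entry for each row: "slide": the shift along the tool's x, y, z in mm, a list of three; "angular": the turn, a rotation vector about the tool's x, y, z in rad, a list of three; "claw": the opening, from 0 (shut) to 1 (fully open). In form: {"slide": [[x, y, z], ...], "angular": [[rx, ry, rz], ...], "claw": [claw, ...]}. A call has 1 to 12 rows; each row is the pose to reach, as a shift and turn from the pose commanded when the call began, along the tool's axes at that moment; what a row does not reach only later rows make up. A row lasts 1/10 s, in which the tool goes at most 50 mm and 8.59 degrees, less where a joint would pass 70% of its speed; a pose out of reach is approached as far as the arm can. A call with a gripper value outside its range is refused whole. The fingers move at their own pace and stop on an object; "newtons" is the grip in N (left out, the last holds). Time passes only in rows, so rows that repeat a pose let the fingers close. It gives the time, the measured TCP pose, the force, the opening and the grip force at its end, in the units of the state.
- state(): the state, without advancing time (a new reading comes with each control period).
- capture(name): name is "scene" or "top" or "wrist"; returns a dict with "img" (384x512x3 uint8, blue, green, red), "camera_matrix" (3x3 intrinsics, pixels), "k1" (the pictures are not rectified: a ray, as slopes to the right and down, at radius r is drawn at 1 + k1 r^2 times it, then the intrinsics apply), "origin" and "rotation" of the camera in the world. Camera axes: x right, y down, z forward; pixel columns grow to the right and rows downward; lengths in m; the calibration is good to about 2 mm. A picture is of the moment at which its call begins. There is no depth.
- finish_job(): hands the job in; it is judged then, once.
The state is a dict: "t": time; "joints": joint angles; "qd": joint speeds; "joint_torque": joint torques, N m; "eef_pos": TCP position; "ee_rot": TCP orientation; "force": force on the tool from outside, world axes, zero at the start; "wrist_torque": the same for the moment, N m; "width": opening from 0.0 (shut) to 1.0 (fully open); "grasp_force": force on a finger pad.
Only numpy, scipy, OpenCV 4.12 (cv2) and the standard library are available. Lean on these libraries where they do the work, as an engineer would, in place of code of your own. Each camera call takes 0.05 s, during which the arm holds its last target. There are 200 camera calls.

## Task

Dry-assemble the denture flask in its press carrier to check the fit before investing: first stand the trial denture on its stone cast, teeth up, in the middle of the cavity of the lower flask half, facing the same way as the flask (teeth arch towards the rounded corners), then fit the flask ring over it onto the two guide pins, then the lid onto the ring's pins, and last thread the press bar over the two rods until it lies flat on the lid. Everything must be fully home and let go; leave the grey cast, the bur block and the felt wheel where they are.

Things in the scene. Friction and masses are not known exactly. Their poses are not given: they have to be found in the camera images.
- carrier: Fixed dark steel plate 92x172x10 mm (x,y,z); on it the bronze lower flask half, 66x86, front (-x) corners rounded. Origin: middle of the plate's underside. Cavity 56x76, floor at z 18, rim z 24. Two guide pins at x 12, y 50 and -50: 7 thick, from z 24 to 35, upper 6 tapered to 2.4. Two rods at x 0, y 70 and -70: 10 thick, tops at z 102, last 8 tapered to 4.
- trial_denture: Loose, 100 g: pink denture with white teeth on a pale stone cast, 46x58x18 mm (39 with teeth). Origin: underside, MIDDLE OF THE FRONT EDGE (under the front teeth); stone spans x 0 to 46, y -29 to 29; teeth face -x, front corners rounded. Grasp the stone front to back (46), more than 6 above its foot to clear the flask's rim. In place: x -23, y 0, z 18 in the carrier's frame.
- flask_ring: Loose, 240 g: bronze ring open through the middle, 66x86x36 mm (x,y,z), walls 5, front (-x) corners rounded; grasp flat front and back faces (66). Side lugs (118 over all) at x 12, y 50 and -50: from below blind holes 10 wide, 13 deep, for the carrier's pins; on top like pins, 11 tall. Origin: middle of the underside. Seated: x 0, y 0, z 24 in the carrier's frame, same heading.
- flask_lid: Loose, 200 g: closed bronze plate of the ring's outline, 66x86x12 mm (x,y,z), front (-x) corners rounded; side lugs (118 over all) at x 12, y 50 and -50 with through holes 10 wide for the ring's pins. Grasp front and back edges (66). Origin: middle of the underside. Seated on the ring: x 0, y 0, z 60 in the carrier's frame, same heading.
- press_bar: Loose, 220 g: flat steel bar 170 mm long (y), 26 wide (x), 12 thick, a round eye 30 wide at each end with a 15 hole, hole centres at y 70 and -70; boss 18 wide, 4 high on the middle of its top. Grasp the sides at the middle (26). Origin: middle of the underside; ends alike. On the lid: x 0, y 0, z 72 in the carrier's frame.
- cast_lower: Bystander, loose: grey plaster cast, 57x68x32 mm. Origin: centre of the underside.
- bur_block: Bystander, loose: small aluminium block with burs standing in it, 34x66x44 mm. Origin: centre of the underside.
- felt_wheel: Bystander, loose: cream felt polishing wheel, 48 mm across, 12 mm thick, lying flat. Origin: centre of the underside.
Things that resemble listed ones, but are neither listed nor needed, are in the scene too. What is shaped like the trial_denture but green or turquoise is not meant.

How it is judged:
By the outcome, as a careful person would: the job done as asked, in the order asked, and still so for the second after the job is handed in, with the robot touching nothing.
It also fails if it takes over 131 s, if anything falls off the work surface, if the arm or the gripper's body presses on something with over 40 N, if the wrist force passes 120 N, or if a joint passes its speed limit or range.

## Working session

There is one attempt and no reset: what is moved stays moved. The work goes in short steps, Python scripts to look and compute and a tool call to move; the robot and the scene stay as the last step left them, time stands still between calls to the robot, and variables do not carry over. Pictures are saved under pics/ and viewed, at most 14 in all, crops included, and the job is handed in when it is done.

Besides the shell and the picture viewer there is one more tool, called after ">>>" as name(argument=value, ...) on one line, values as JSON. drive_tool: Moves the arm, as the interface text tells. Its arguments: {"type":"object","properties":{"slide":{"type":"array"},"angular":{"type":"array"},"claw":{"type":"array"},"newtons":{"type":"number"}},"required":["slide","angular","claw"]}

```bash
ls; mkdir -p pics; python3 - <<'E'
from bench import state,capture,finger_overhang
import cv2,numpy as np
print(finger_overhang,state())
for n in("scene","top"):
    c=capture(n);cv2.imwrite(f"pics/{n}0.png",c["img"]);np.savez(f"pics/{n}0.npz",**c)
    print(n,{k:np.round(v,4).tolist() for k,v in c.items() if k!="img"})
E
```

```text
pics
0.025 {'t': 0.0, 'joints': array([ 1.47010285e+00,  3.59353875e-01,  1.10582902e-02, -3.28293166e-04,
       -1.22408080e+00, -2.88087439e-01]), 'qd': array([ 8.27931527e-04, -7.08078444e-05,  2.20801274e-03, -1.53119211e-03,
       -2.03941256e-04,  9.23268689e-04]), 'joint_torque': array([-2.07930789e-03, -5.82718277e+01,  2.93066365e+01,  6.99753195e+00,
        7.07507323e-03, -1.52584389e-04]), 'eef_pos': array([0.25573338, 0.62420313, 0.25064768]), 'ee_rot': array([[ 9.25329505e-01, -3.79163671e-01, -4.66024929e-04],
       [-3.79163927e-01, -9.25328235e-01, -1.54100097e-03],
       [ 1.53065561e-04,  1.60263351e-03, -9.99998704e-01]]), 'force': array([ 0.24429243,  0.25785219, -0.45502173]), 'wrist_torque': array([ 0.04422513,  0.04593753, -0.01085123]), 'grasp_force': 0.0, 'width': 1.0015156641908485}
scene {'camera_matrix': [[372.9857, 0.0, 259.6698], [0.0, 372.9857, 191.8915], [0.0, 0.0, 1.0]], 'k1': -0.0365, 'origin': [-0.1186, -0.5955, 0.8425], 'rotation': [[0.7753, -0.3883, 0.4981], [-0.6314, -0.4961, 0.596], [0.0157, -0.7766, -0.6298]]}
top {'camera_matrix': [[402.3337, 0.0, 261.0081], [0.0, 402.3337, 196.5106], [0.0, 0.0, 1.0]], 'k1': -0.1046, 'origin': [0.3998, 0.1698, 1.1941], 'rotation': [[-0.0283, -0.9963, 0.0811], [-0.9995, 0.0271, -0.0169], [0.0146, -0.0815, -0.9966]]}
```

View pics/scene0.png

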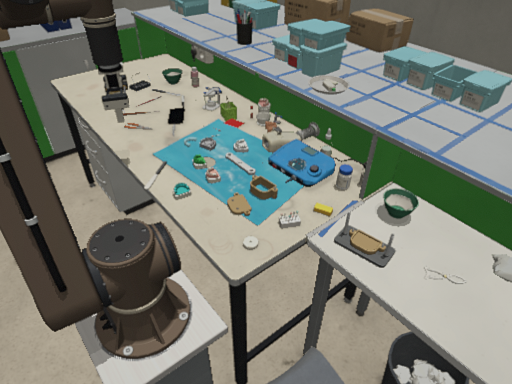

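View pics/top0.png

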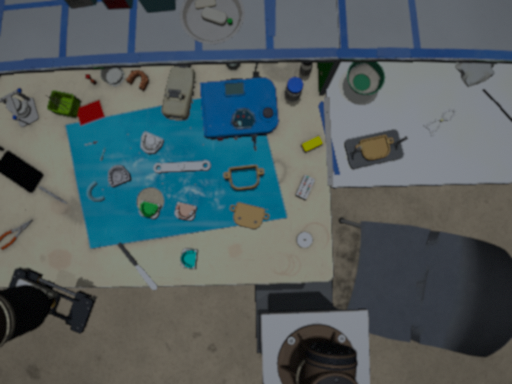

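```bash
cat > h.py <<'E'
import numpy as np,cv2
from bench import state,capture
def ray(c,px):
    K=c["camera_matrix"];d=np.array([c["k1"],0,0,0,0],float)
    u=cv2.undistortPoints(np.array(px,float).reshape(-1,1,2),np.array(K),d).reshape(-1,2)
    return np.c_[u,np.ones(len(u))]@np.array(c["rotation"]).T
def onplane(c,px,z):
    r=ray(c,px);o=np.array(c["origin"]);return o+r*((np.broadcast_to(z,len(r))-o[2])/r[:,2])[:,None]
def proj(c,P):
    R=np.array(c["rotation"]);d=np.array([c["k1"],0,0,0,0],float)
    return cv2.projectPoints(np.array(P,float).reshape(-1,1,3),cv2.Rodrigues(R.T)[0],-R.T@np.array(c["origin"]),np.array(c["camera_matrix"]),d)[0].reshape(-1,2)
def snap(n,tag):
    c=capture(n);cv2.imwrite(f"pics/{tag}.png",c["img"]);np.savez(f"pics/{tag}.npz",**c);return c
def load(tag): return dict(np.load(f"pics/{tag}.npz"))
E
python3 - <<'E'
from h import *
c=load("top0")
n=["denture","bar","ring","lid","carrier","bur","felt","green","grey119","white150"]
p=onplane(c,[(186,211),(182,167),(244,178),(250,215),(375,148),(304,187),(305,240),(150,210),(119,176),(150,142)],0.02)
for a,b in zip(n,p):print(a,b.round(3),round(float(np.hypot(*b[:2])),3))
i=c["img"]
a=cv2.resize(i[125:275,75:275],None,fx=4,fy=4,interpolation=cv2.INTER_CUBIC)
cv2.imwrite("pics/crop0.png",a)
E
```

```text
denture [0.459 0.37  0.02 ] 0.59
bar [0.589 0.381 0.02 ] 0.701
ring [0.551 0.198 0.02 ] 0.586
lid [0.442 0.184 0.02 ] 0.479
carrier [ 0.632 -0.196  0.02 ] 0.662
bur [0.52  0.023 0.02 ] 0.52
felt [0.365 0.025 0.02 ] 0.366
green [0.464 0.477 0.02 ] 0.665
grey119 [0.568 0.569 0.02 ] 0.804
white150 [0.667 0.476 0.02 ] 0.82
```

View pics/crop0.png

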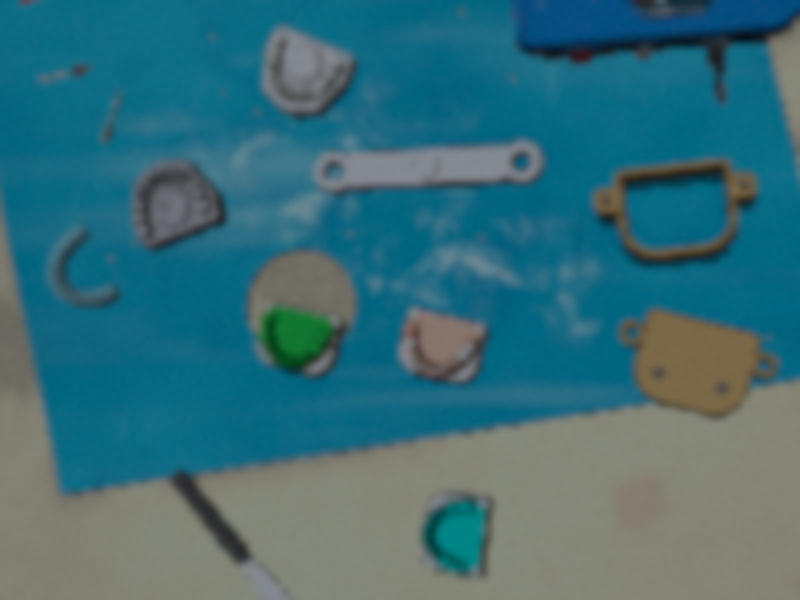

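Candidates shaped like the denture: pink at top(186,211)/crop(443,345), green at top(150,210), turquoise at top(190,259). There are also grey and white casts at (119,176) and (150,142). The pink one is the trial denture: pink with white teeth on pale stone, while the others are the wrong colour. The bar is at (182,167), the ring at (244,178), the lid at (250,215) and the carrier at (375,148). The ring and lid have their rounded corners facing world -x.

```bash
cat >> h.py <<'E'
def goto(x,y,z,a,s=None):
    """print slide mm / rz for tool-down pose with tool-x heading a (deg), TCP x,y,z in mm"""
    s=s or state();R=s["ee_rot"];a=np.radians(a)
    Rt=np.array([[np.cos(a),np.sin(a),0],[np.sin(a),-np.cos(a),0],[0,0,-1]])
    print("slide",(R.T@(np.array([x,y,z])-s["eef_pos"]*1e3)).round(1).tolist(),"rot",cv2.Rodrigues(R.T@Rt)[0].ravel().round(4).tolist(),"t",s["t"])
E
python3 - <<'E'
from h import *
c=capture("wrist");s=state();R=s["ee_rot"]
print((R.T@(c["origin"]-s["eef_pos"])).round(4),(R.T@c["rotation"]).round(3).tolist(),c["camera_matrix"],c["k1"])
E
```

```text
[ 0.0714 -0.     -0.1331] [[-0.001, -0.964, -0.267], [1.0, -0.001, 0.001], [-0.001, -0.267, 0.964]] [[271.76455795   0.         256.84034803]
 [  0.         271.76455795 190.35819735]
 [  0.           0.           1.        ]] -0.031372738537586264
```

```bash
python3 - <<'E'
from h import *
goto(500,280,150,-90)
E
```

```text
slide [356.5, 225.9, 101.2] rot [0.0011, -0.0008, 1.1819] t 0.15
```

>>> drive_tool(slide=[[356.5, 226, 101], [356.5, 226, 101], [356.5, 226, 101], [356.5, 226, 101], [356.5, 226, 101], [356.5, 226, 101], [356.5, 226, 101], [356.5, 226, 101], [356.5, 226, 101], [356.5, 226, 101], [356.5, 226, 101], [356.5, 226, 101]], angular=[[0.001, -0.001, 1.182], [0.001, -0.001, 1.182], [0.001, -0.001, 1.182], [0.001, -0.001, 1.182], [0.001, -0.001, 1.182], [0.001, -0.001, 1.182], [0.001, -0.001, 1.182], [0.001, -0.001, 1.182], [0.001, -0.001, 1.182], [0.001, -0.001, 1.182], [0.001, -0.001, 1.182], [0.001, -0.001, 1.182]], claw=[1, 1, 1, 1, 1, 1, 1, 1, 1, 1, 1, 1])

```text
t: 1.35
eef_pos: [0.5, 0.2809, 0.1507]
ee_rot: [[0.0, -1.0, 0.001], [-1.0, -0.0, 0.002], [-0.002, -0.001, -1.0]]
force: [0.1, -0.2, -0.3]
width: 1.002
grasp_force: 0.0
```

```bash
python3 - <<'E'
from h import *
c=snap("wrist","w1");s=state();print(s["t"],s["eef_pos"],s["ee_rot"].round(4).tolist(),s["force"],np.abs(s["qd"]).max())
cv2.imwrite("pics/w1b.png",cv2.resize(c["img"],(800,600),interpolation=cv2.INTER_CUBIC))
E
```

```text
1.4 [0.49986701 0.28116594 0.15083627] [[0.001, -1.0, 0.0006], [-1.0, -0.001, 0.0017], [-0.0017, -0.0006, -1.0]] [ 0.27259509 -0.37082102 -0.37362711] 0.008261498336827888
```

View pics/w1b.png

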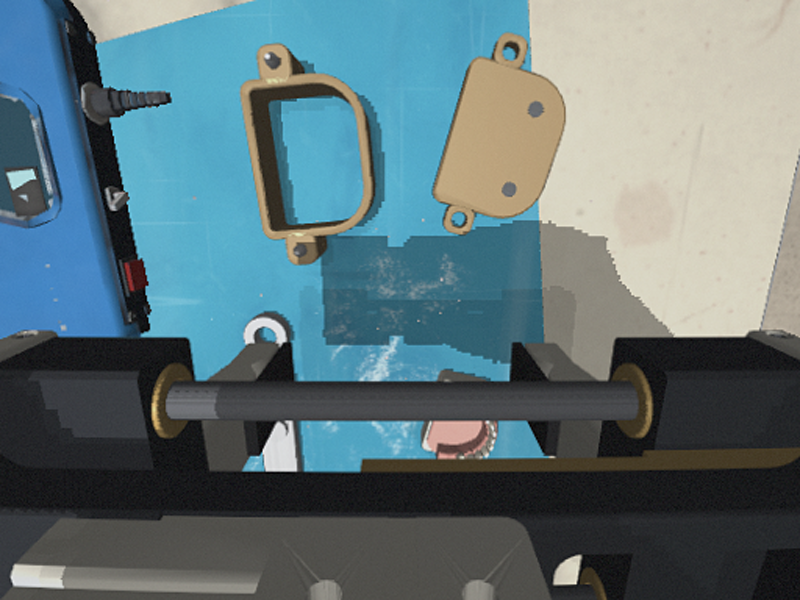

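The wrist view shows the ring pins at (270,60) and (301,250), and the lid holes at (511,47) and (459,217). The denture and bar are hidden behind the gripper, so I'll shift +y to see them.

>>> drive_tool(slide=[[-200, -20, 0], [-200, -20, 0], [-200, -20, 0], [-200, -20, 0], [-200, -20, 0], [-200, -20, 0]], angular=[[0, 0, 0], [0, 0, 0], [0, 0, 0], [0, 0, 0], [0, 0, 0], [0, 0, 0]], claw=[1, 1, 1, 1, 1, 1])

```text
t: 2.0
eef_pos: [0.5187, 0.4824, 0.15]
ee_rot: [[0.003, -1.0, -0.0], [-1.0, -0.003, 0.001], [-0.001, 0.0, -1.0]]
force: [-0.1, -1.6, -0.5]
width: 0.998
grasp_force: 0.0
```

```bash
cat >> h.py <<'E'
def two(p,q,off=12):
    """q=+y feature, p=-y feature (world mm) -> origin, heading deg, dist"""
    p,q=np.array(p)[:2],np.array(q)[:2];v=q-p;th=np.arctan2(v[1],v[0])-np.pi/2
    return ((p+q)/2-off*np.array([np.cos(th),np.sin(th)])).round(1),np.degrees(th).round(2),np.linalg.norm(v).round(1)
E
python3 - <<'E'
from h import *
c=load("w1");k=512/800
P=onplane(c,np.array([(270,60),(301,250)])*k,.047)*1e3;print("ring",two(*P))
P=onplane(c,np.array([(511,47),(459,217)])*k,.012)*1e3;print("lid",two(*P))
c=snap("wrist","w2");s=state();print(s["t"],s["eef_pos"])
cv2.imwrite("pics/w2b.png",cv2.resize(c["img"],(800,600),interpolation=cv2.INTER_CUBIC))
E
```

```text
ring (array([549.2, 197.4]), np.float64(5.93), np.float64(97.7))
lid (array([438.2, 186.4]), np.float64(-15.44), np.float64(101.0))
2.05 [0.51891047 0.48117375 0.15033277]
```

View pics/w2b.png

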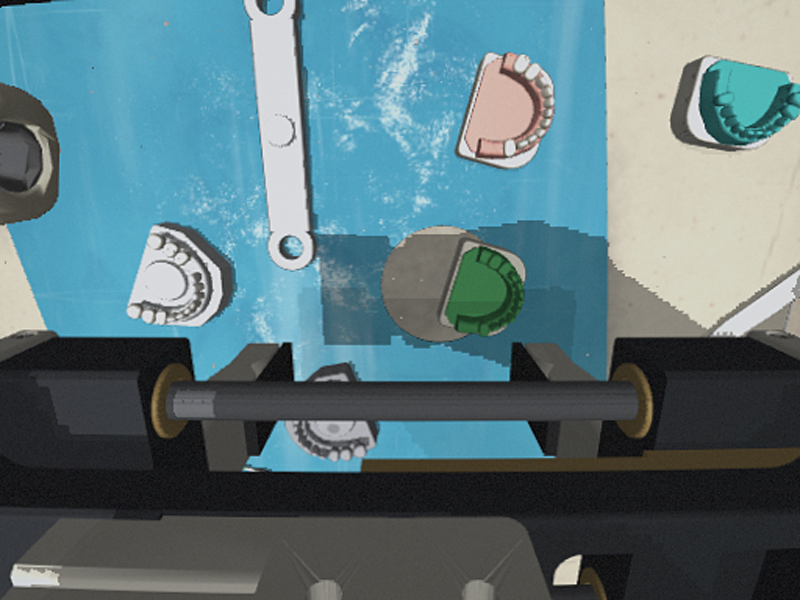

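The pink denture is at (508,110), with its teeth facing right (world -x). The bar runs from hole (269,3) to (290,247), with the boss at (284,131). The green denture is at (485,288) and the turquoise at (745,100), and neither is wanted. Next I'll enlarge the pink one to confirm it and measure it.

```bash
python3 - <<'E'
from h import *
c=load("w2");k=512/800
P=onplane(c,np.array([(269,3),(290,247)])*k,.012)*1e3;print("bar",two(*P,off=0),onplane(c,[(284*k,131*k)],.016)*1e3)
a=c["img"][25:115,280:370];a=cv2.resize(a,(600,600),interpolation=cv2.INTER_CUBIC)
cv2.imwrite("pics/den.png",a)
E
```

```text
bar (array([591.6, 383. ]), np.float64(1.45), np.float64(138.9)) [[588.01826119 382.60087131  16.        ]]
```

View pics/den.png

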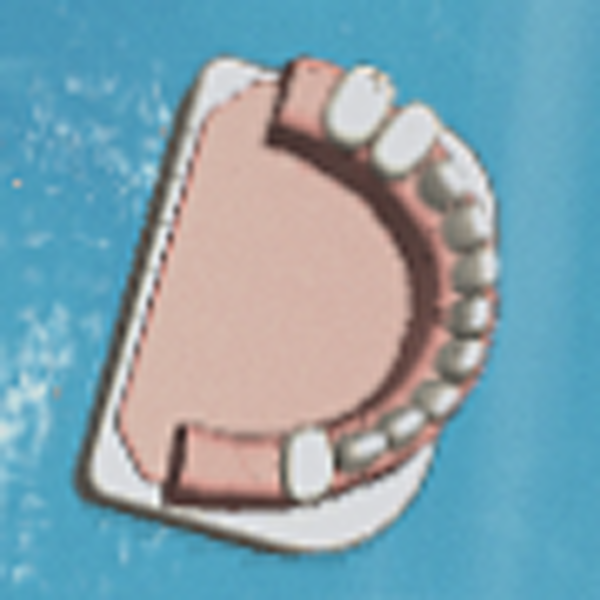

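This is the pink denture with white teeth on pale stone. The stone's top back corners are at about (206,53) and (85,492) in the crop, and the bottom side edge runs from (95,497) to (300,549).

```bash
python3 - <<'E'
from h import *
c=load("w2");f=lambda p:np.array([280,25])-.5+(np.array(p,float)+.5)*90/600
P=onplane(c,f([(206,53),(85,492),(497,215),(300,549)]),.018)*1e3
o,th,d=two(P[0],P[1],off=46);print(o,th,d,P.round(1).tolist())
# overlay predicted stone-top & bottom for a check
t=np.radians(th);R=np.array([[np.cos(t),-np.sin(t)],[np.sin(t),np.cos(t)]])
print("pt3,4 in object frame",((P[:,:2]-o)@R).round(1).tolist(), "stone centre",o+R@[23,0])
s=state();goto(*(o+R@[23,0]).round(1),80,-90+th)
E
```

```text
[433.8 378.9] -14.26 57.5 [[471.3, 339.8, 18.0], [485.5, 395.5, 18.0], [430.9, 359.2, 18.0], [454.9, 402.9, 18.0]]
pt3,4 in object frame [[46.0, -28.7], [46.0, 28.8], [2.0, -19.8], [14.6, 28.5]] stone centre [456.09132246 373.2345836 ]
slide [107.9, 63.0, 70.3] rot [0.0004, 0.0005, 0.251] t 2.05
```

>>> drive_tool(slide=[[108, 63, 70], [108, 63, 70], [108, 63, 70], [108, 63, 70], [108, 63, 95], [108, 63, 117], [108, 63, 117], [108, 63, 117]], angular=[[0, 0, 0.251], [0, 0, 0.251], [0, 0, 0.251], [0, 0, 0.251], [0, 0, 0.251], [0, 0, 0.251], [0, 0, 0.251], [0, 0, 0.251]], claw=[1, 1, 1, 1, 1, 1, 1, 1])

```text
t: 2.85
eef_pos: [0.4572, 0.3721, 0.0344]
ee_rot: [[-0.248, -0.969, 0.0], [-0.969, 0.248, 0.001], [-0.001, -0.0, -1.0]]
force: [-1.2, -0.7, 1.6]
width: 0.996
grasp_force: 0.0
```

```bash
python3 - <<'E'
from h import *
goto(456.1,373.2,33,-104.26)
E
```

```text
slide [-0.8, 1.4, 1.4] rot [-0.0001, 0.0011, -0.002] t 2.85
```

>>> drive_tool(slide=[[-0.5, 1, 1], [-0.5, 1, 1], [-0.5, 1, 1], [-0.5, 1, 1], [-0.5, 1, 1], [-0.5, 1, 1], [-0.5, 1, 1], [-0.5, 1, 1], [-0.5, 1, 1], [-0.5, 1, 1]], angular=[[0, 0, 0], [0, 0, 0], [0, 0, 0], [0, 0, 0], [0, 0, 0], [0, 0, 0], [0, 0, 0], [0, 0, 0], [0, 0, 0], [0, 0, 0]], claw=[1, 0.4, 0.4, 0.4, 0.4, 0.4, 0.4, 0.4, 0.4, 0.4], newtons=20)

```text
t: 3.85
eef_pos: [0.4563, 0.3732, 0.0327]
ee_rot: [[-0.248, -0.969, 0.0], [-0.969, 0.248, 0.001], [-0.001, 0.0, -1.0]]
force: [-0.3, 0.2, 0.2]
width: 0.523
grasp_force: 20.0
```

>>> drive_tool(slide=[[0, 0, -50], [0, 0, -100], [0, 0, -140], [0, 0, -140]], angular=[[0, 0, 0], [0, 0, 0], [0, 0, 0], [0, 0, 0]], claw=[0.4, 0.4, 0.4, 0.4])

```text
t: 4.25
eef_pos: [0.4584, 0.3755, 0.1791]
ee_rot: [[-0.247, -0.969, 0.007], [-0.969, 0.247, 0.009], [-0.011, -0.004, -1.0]]
force: [1.4, -0.0, -1.9]
width: 0.525
grasp_force: 20.0
```

```bash
python3 - <<'E'
from h import *
goto(610,-80,170,-90)
E
```

```text
slide [403.9, -259.6, 5.9] rot [-0.0057, 0.01, -0.25] t 4.25
```

>>> drive_tool(slide=[[404, -260, 2], [404, -260, 2], [404, -260, 2], [404, -260, 2], [404, -260, 2], [404, -260, 2], [404, -260, 2], [404, -260, 2], [404, -260, 2], [404, -260, 2], [404, -260, 2], [404, -260, 2]], angular=[[0, 0, -0.25], [0, 0, -0.25], [0, 0, -0.25], [0, 0, -0.25], [0, 0, -0.25], [0, 0, -0.25], [0, 0, -0.25], [0, 0, -0.25], [0, 0, -0.25], [0, 0, -0.25], [0, 0, -0.25], [0, 0, -0.25]], claw=[0.4, 0.4, 0.4, 0.4, 0.4, 0.4, 0.4, 0.4, 0.4, 0.4, 0.4, 0.4])

```text
t: 5.45
eef_pos: [0.6072, -0.0838, 0.169]
ee_rot: [[-0.003, -1.0, -0.001], [-1.0, 0.003, 0.001], [-0.001, 0.001, -1.0]]
force: [0.1, 0.6, -1.1]
width: 0.519
grasp_force: 20.0
```

```bash
python3 - <<'E'
from h import *
c=snap("wrist","w3");s=state();print(s["t"],s["eef_pos"],s["ee_rot"].round(4).tolist(),s["width"],s["force"],s["joints"].round(2))
cv2.imwrite("pics/w3b.png",cv2.resize(c["img"],(800,600),interpolation=cv2.INTER_CUBIC))
E
```

```text
5.5 [ 0.60718196 -0.08294519  0.16925131] [[-0.0019, -1.0, -0.0011], [-1.0, 0.0019, 0.0015], [-0.0015, 0.0011, -1.0]] 0.5267434052724137 [ 0.02206968  0.04945717 -0.77024609] [ 0.18  0.32 -0.24 -0.   -1.01 -0.18]
```

View pics/w3b.png

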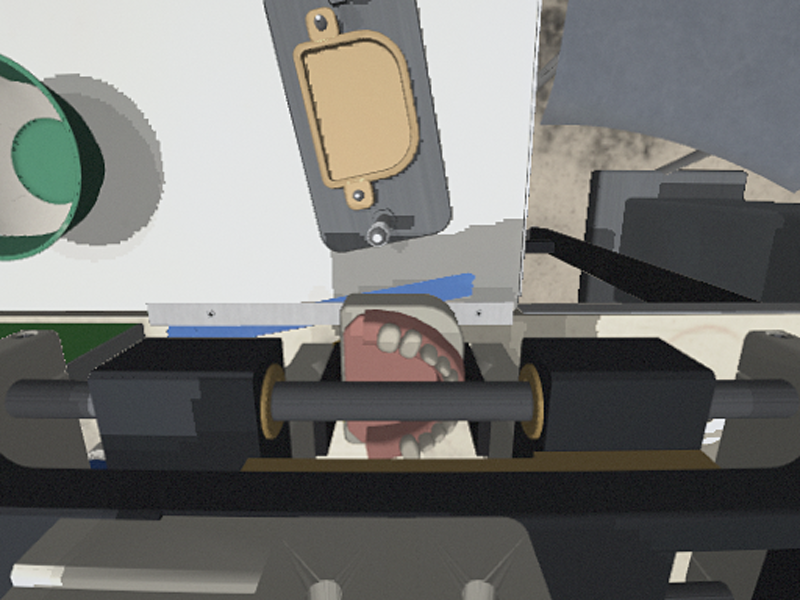

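The carrier is clear. Its guide pins are at (320,20) and (359,196), the near rod top is at (377,235), and its front faces right (world -x). The denture hangs level in the fingers.

```bash
python3 - <<'E'
from h import *
c=load("w3");k=512/800
P=onplane(c,np.array([(320,19),(359,195)])*k,.035)*1e3;o,th,d=two(*P);print("carrier",o,th,d)
t=np.radians(th);R=np.array([[np.cos(t),-np.sin(t)],[np.sin(t),np.cos(t)]])
Q=onplane(c,[(377*k,235*k)],.102)*1e3;print("rod obj",(Q[:,:2]-o)@R)
def W(p):p=np.array(p,float);return np.c_[p[:,:2]@R.T+o,p[:,2]]/1e3
pts=[(33,-43,24),(33,43,24),(0,70,102),(0,70,10),(-46,86,10),(46,86,10),(12,50,35),(12,-50,35),(-33,0,24),(0,43,24),(0,-43,24)]
im=cv2.resize(c["img"],None,fx=3,fy=3,interpolation=cv2.INTER_CUBIC)
for q in proj(c,W(pts)):cv2.drawMarker(im,tuple(int(v) for v in (q+.5)*3),(0,0,255),cv2.MARKER_CROSS,14,1)
cv2.imwrite("pics/ov3.png",im[0:540,480:990])
E
```

```text
carrier [ 630.1 -197.2] 11.23 98.4
rod obj [[ 1.1038475  67.82144121]]
```

View pics/ov3.png

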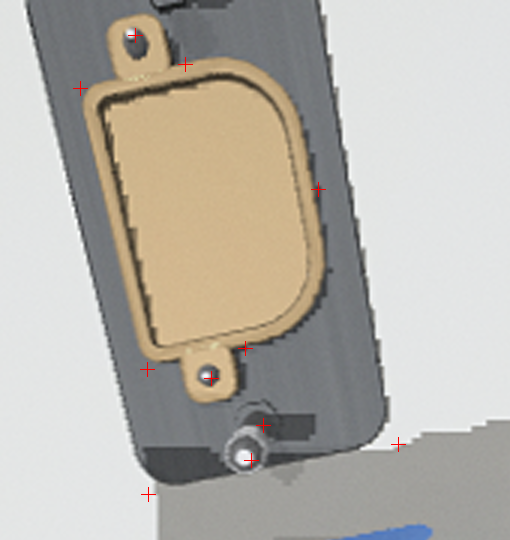

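```bash
cat > fit.py <<'E'
from h import *
from scipy.optimize import least_squares
def fit(c,obj,px,x0,dzfree=True):
    obj=np.array(obj,float);px=np.array(px,float)
    def f(v):
        t=np.radians(v[2]);R=np.array([[np.cos(t),-np.sin(t)],[np.sin(t),np.cos(t)]])
        cc=dict(c);cc["origin"]=np.array(c["origin"])+[0,0,v[3]/1e3]
        q=proj(cc,np.c_[obj[:,:2]@R.T+v[:2],obj[:,2]]/1e3)
        return np.r_[(q-px).ravel(),v[3]/(4 if dzfree else .01)]
    r=least_squares(f,list(x0)+[0]);return r.x.round(2),r.fun[:-1].reshape(-1,2).round(1).tolist()
E
python3 - <<'E'
from fit import *
c=load("w3")
px=np.array([(80,88),(149,367),(131.5,35),(207.5,375),(244,457)],float);px=(px+[480,0])/3-.3
obj=[(33,-43,24),(33,43,24),(12,-50,35),(12,50,35),(0,70,102)]
print(fit(c,obj,px,(630,-197,11)));print(fit(c,obj,px,(630,-197,11),False))
c=load("w1");k=.64
for z in(True,False):
  print("ring",fit(c,[(12,-50,47),(12,50,47)],np.array([(270,60),(301,250)])*k,(549,197,6),z))
  print("lid",fit(c,[(12,-50,12),(12,50,12)],np.array([(511,47),(459,217)])*k,(438,186,-15),z))
E
```

```text
(array([ 631.13, -197.73,   11.07,    2.26]), [[-0.3, -0.0], [-1.3, -0.2], [0.4, 0.0], [0.1, 0.3], [0.8, -0.1]])
(array([ 630.83, -197.54,   11.1 ,    0.  ]), [[-0.6, -0.5], [-1.4, 0.1], [0.3, -0.7], [0.2, 0.6], [1.1, 0.6]])
ring (array([550.19, 197.28,   5.91,   3.7 ]), [[-0.1, -0.4], [0.1, 0.5]])
lid (array([438.45, 186.5 , -15.45,  -1.55]), [[-0.1, 0.2], [0.1, -0.2]])
ring (array([549.23, 197.61,   5.87,   0.  ]), [[-0.2, -1.3], [0.2, 1.5]])
lid (array([438.16, 186.31, -15.45,  -0.  ]), [[-0.2, 0.5], [0.2, -0.6]])
```

```bash
python3 - <<'E'
from h import *
goto(631,-197.6,140,-78.9)
E
```

```text
slide [114.7, -24.1, 29.1] rot [0.001, 0.0016, -0.1957] t 5.5
```

>>> drive_tool(slide=[[114.5, -24, 0], [114.5, -24, 0], [114.5, -24, 0], [114.5, -24, 29], [114.5, -24, 60], [114.5, -24, 90], [114.5, -24, 100], [114.5, -24, 100], [114.5, -24, 100], [114.5, -24, 100]], angular=[[0, 0, -0.196], [0, 0, -0.196], [0, 0, -0.196], [0, 0, -0.196], [0, 0, -0.196], [0, 0, -0.196], [0, 0, -0.196], [0, 0, -0.196], [0, 0, -0.196], [0, 0, -0.196]], claw=[0.4, 0.4, 0.4, 0.4, 0.4, 0.4, 0.4, 0.4, 0.4, 0.4])

```text
t: 6.5
eef_pos: [0.6329, -0.197, 0.0719]
ee_rot: [[0.195, -0.981, 0.003], [-0.981, -0.195, 0.001], [-0.0, -0.003, -1.0]]
force: [-1.1, 0.6, -0.9]
width: 0.523
grasp_force: 20.0
```

```bash
python3 - <<'E'
from h import *
goto(631,-197.6,50.7,-78.9);c=snap("wrist","w4")
E
```

```text
slide [0.2, 2.1, 21.2] rot [-0.0033, 0.0003, 0.0021] t 6.5
```

>>> drive_tool(slide=[[0, 1.5, 10], [0, 1.5, 17], [0, 1.5, 18], [0, 1.5, 19], [0, 1.5, 19], [0, 1.5, 19]], angular=[[0, 0, 0], [0, 0, 0], [0, 0, 0], [0, 0, 0], [0, 0, 0], [0, 0, 0]], claw=[0.4, 0.4, 0.4, 0.4, 0.4, 0.4])

```text
t: 7.15
eef_pos: [0.6303, -0.1976, 0.0511]
ee_rot: [[0.194, -0.981, 0.0], [-0.981, -0.194, 0.001], [-0.001, -0.001, -1.0]]
force: [0.0, -0.3, -1.1]
width: 0.52
grasp_force: 20.0
```

```bash
python3 - <<'E'
from h import *
goto(631,-197.6,50.7,-78.9)
c=snap("wrist","w5")
cv2.imwrite("pics/w5b.png",cv2.resize(c["img"][60:330,120:400],None,fx=2.8,fy=2.2,interpolation=cv2.INTER_CUBIC))
E
```

```text
slide [0.1, -0.6, 0.4] rot [-0.0006, 0.0012, 0.0013] t 7.15
```

View pics/w5b.png

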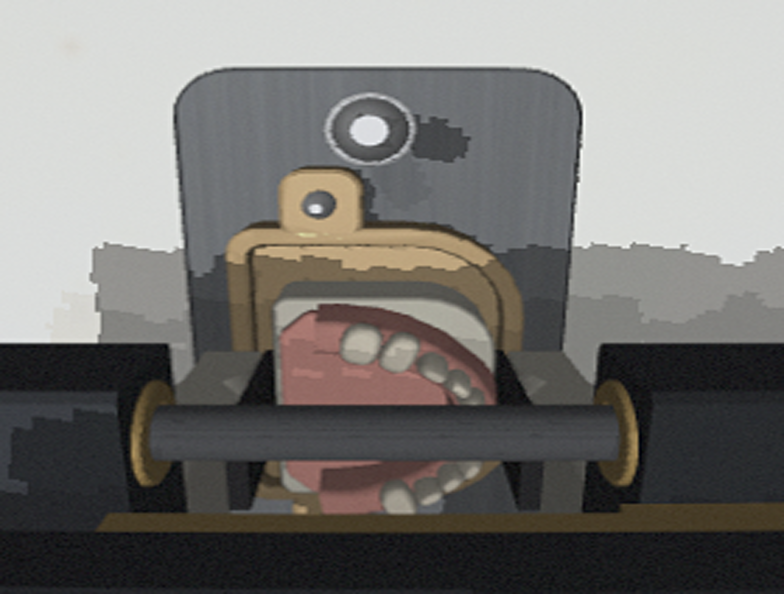

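The denture lies within the cavity, square with the flask. The far rod is at (369,130) and the pin at (316,203) in the crop, which I'll use to refine the carrier pose.

```bash
python3 - <<'E'
from fit import *
c=load("w5");g=lambda p:np.array(p,float)/[2.8,2.2]+[119.8,59.8]
px=g([(369,130),(316,203),(173,68),(583,68)])
print(fit(c,[(0,-70,102),(12,-50,35),(46,-86,10),(-46,-86,10)],px,(631,-197,11)));
print(fit(c,[(0,-70,102),(12,-50,35),(46,-86,10),(-46,-86,10)],px,(631,-197,11),False));
E
```

```text
(array([ 632.03, -197.91,   10.91,    5.58]), [[0.2, -0.5], [0.2, 1.1], [-0.5, -0.4], [-0.2, 0.2]])
(array([ 631.89, -197.93,   10.91,    0.  ]), [[0.4, -0.2], [-0.4, 2.5], [-2.8, -1.2], [2.3, -0.6]])
```

>>> drive_tool(slide=[[0, -0.5, 0.5], [0, -0.5, 1], [0, -0.5, 1], [0, -0.5, 1]], angular=[[0, 0, 0], [0, 0, 0], [0, 0, 0], [0, 0, 0]], claw=[0.4, 0.4, 0.4, 0.4])

```text
t: 7.6
eef_pos: [0.6307, -0.1975, 0.05]
ee_rot: [[0.194, -0.981, 0.0], [-0.981, -0.194, 0.001], [-0.001, -0.0, -1.0]]
force: [0.6, 0.3, -1.7]
width: 0.52
grasp_force: 20.0
```

>>> drive_tool(slide=[[-0.3, -0.8, 0.5], [-0.3, -0.8, 1], [-0.3, -0.8, 1.5], [-0.3, -0.8, 1.5]], angular=[[0, 0, 0], [0, 0, 0], [0, 0, 0], [0, 0, 0]], claw=[0.4, 0.4, 0.4, 0.4])

```text
t: 8.0
eef_pos: [0.6315, -0.197, 0.0484]
ee_rot: [[0.194, -0.981, 0.0], [-0.981, -0.194, 0.001], [-0.001, -0.001, -1.0]]
force: [1.1, -0.8, -0.9]
width: 0.522
grasp_force: 20.0
```

>>> drive_tool(slide=[[0, 0, 0.5], [0, 0, 1], [0, 0, 1.5], [0, 0, 1.5]], angular=[[0, 0, 0], [0, 0, 0], [0, 0, 0], [0, 0, 0]], claw=[0.4, 0.4, 0.4, 0.4])

```text
t: 8.4
eef_pos: [0.6315, -0.197, 0.0481]
ee_rot: [[0.194, -0.981, 0.001], [-0.981, -0.194, 0.001], [-0.001, -0.001, -1.0]]
force: [-3.0, 1.9, 6.9]
width: 0.52
grasp_force: 24.6
```

>>> drive_tool(slide=[[0, 0, -1], [0, 0, -1], [0, 0, -1], [0, 0, -1], [0, 0, -1], [0, 0, -1], [0, 0, -20], [0, 0, -50], [0, 0, -100], [0, 0, -120]], angular=[[0, 0, 0], [0, 0, 0], [0, 0, 0], [0, 0, 0], [0, 0, 0], [0, 0, 0], [0, 0, 0], [0, 0, 0], [0, 0, 0], [0, 0, 0]], claw=[0.4, 0.7, 0.8, 0.8, 0.8, 0.8, 0.8, 1, 1, 1])

```text
t: 9.4
eef_pos: [0.6328, -0.1976, 0.1714]
ee_rot: [[0.194, -0.981, 0.005], [-0.981, -0.194, 0.0], [0.001, -0.005, -1.0]]
force: [0.6, 0.6, 0.8]
width: 0.979
grasp_force: 0.0
```

```bash
python3 - <<'E'
from h import *
goto(549.8,197.4,160,-84.1)
c=snap("wrist","w6")
E
```

```text
slide [-403.6, 4.7, 11.0] rot [-0.0047, -0.0006, 0.0927] t 9.4
```

>>> drive_tool(slide=[[-403.5, 4.7, 0], [-403.5, 4.7, 0], [-403.5, 4.7, 0], [-403.5, 4.7, 0], [-403.5, 4.7, 0], [-403.5, 4.7, 0], [-403.5, 4.7, 0], [-403.5, 4.7, 0], [-403.5, 4.7, 0], [-403.5, 4.7, 40], [-403.5, 4.7, 70], [-403.5, 4.7, 70]], angular=[[0, 0, 0.093], [0, 0, 0.093], [0, 0, 0.093], [0, 0, 0.093], [0, 0, 0.093], [0, 0, 0.093], [0, 0, 0.093], [0, 0, 0.093], [0, 0, 0.093], [0, 0, 0.093], [0, 0, 0.093], [0, 0, 0.093]], claw=[1, 1, 1, 1, 1, 1, 1, 1, 1, 1, 1, 1])

```text
t: 10.65
eef_pos: [0.5457, 0.1959, 0.0931]
ee_rot: [[0.101, -0.995, -0.007], [-0.995, -0.101, -0.003], [0.002, 0.007, -1.0]]
force: [-0.9, -0.8, -0.1]
width: 1.002
grasp_force: 0.0
```

```bash
python3 - <<'E'
from h import *
goto(549.8,197.4,37,-84.1)
E
```

```text
slide [-1.2, -4.6, 56.1] rot [0.0073, -0.0024, -0.0018] t 10.65
```

>>> drive_tool(slide=[[0, 0, 0], [0, 0, 0], [0, 0, 0], [0, 0, 0]], angular=[[0, 0, 0], [0, 0, 0], [0, 0, 0], [0, 0, 0]], claw=[1, 1, 1, 1])

```text
t: 11.05
eef_pos: [0.5492, 0.1981, 0.0988]
ee_rot: [[0.102, -0.995, 0.002], [-0.995, -0.102, 0.003], [-0.002, -0.002, -1.0]]
force: [0.2, -0.0, 0.4]
width: 1.002
grasp_force: 0.0
```

```bash
python3 - <<'E'
from h import *
goto(549.8,197.4,37,-84.1)
E
```

```text
slide [0.9, -0.4, 61.8] rot [-0.0022, 0.0024, -0.0012] t 11.05
```

Descending to the ring (tips about 12 mm above the table), then closing gently.

>>> drive_tool(slide=[[1, -0.4, 30], [1, -0.4, 50], [1, -0.4, 62], [1, -0.4, 62], [1, -0.4, 62], [1, -0.4, 62], [1, -0.4, 62], [1, -0.4, 62], [1, -0.4, 62], [1, -0.4, 62]], angular=[[0, 0, 0], [0, 0, 0], [0, 0, 0], [0, 0, 0], [0, 0, 0], [0, 0, 0], [0, 0, 0], [0, 0, 0], [0, 0, 0], [0, 0, 0]], claw=[1, 1, 1, 1, 0.65, 0.65, 0.65, 0.65, 0.65, 0.65], newtons=25)

```text
t: 12.05
eef_pos: [0.5498, 0.1975, 0.0365]
ee_rot: [[0.102, -0.995, 0.002], [-0.995, -0.102, 0.002], [-0.002, -0.002, -1.0]]
force: [-0.6, 1.4, 7.4]
width: 0.755
grasp_force: 25.0
```

```bash
python3 - <<'E'
from h import *
c=snap("wrist","w7");s=state();print(s["eef_pos"],s["width"],s["force"])
cv2.imwrite("pics/w7b.png",cv2.resize(c["img"][60:330,120:400],None,fx=2.8,fy=2.2,interpolation=cv2.INTER_CUBIC))
E
```

```text
[0.54985852 0.19750569 0.03650017] 0.7523803539185058 [ 0.14005472 -0.14123384  5.55824451]
```

View pics/w7b.png

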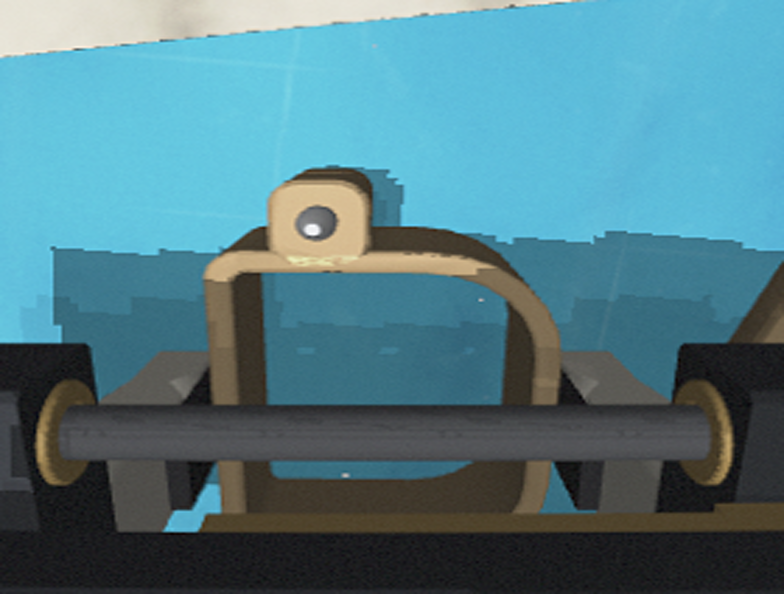

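The ring is gripped (66 mm) with its pin tip at (314,224). Now for its position in the tool frame.

```bash
python3 - <<'E'
from h import *
g=lambda p:np.array(p,float)/[2.8,2.2]+[119.8,59.8]
c=load("w7");s=state();P=onplane(c,[g((314,226))],.047)[0];print("ring pin tool",(s["ee_rot"].T@(P-s["eef_pos"])*1e3).round(1))
E
```

```text
ring pin tool [ 50.8 -11.  -10.6]
```

>>> drive_tool(slide=[[0, 0, -30], [0, 0, -70], [0, 0, -110], [0, 0, -130], [0, 0, -130], [0, 0, -130]], angular=[[0, 0, 0], [0, 0, 0], [0, 0, 0], [0, 0, 0], [0, 0, 0], [0, 0, 0]], claw=[0.65, 0.65, 0.65, 0.65, 0.65, 0.65])

```text
t: 12.7
eef_pos: [0.5483, 0.1966, 0.1648]
ee_rot: [[0.101, -0.995, -0.001], [-0.995, -0.101, 0.002], [-0.002, 0.001, -1.0]]
force: [-0.4, 0.1, -3.0]
width: 0.752
grasp_force: 25.0
```

```bash
python3 - <<'E'
from h import *
goto(631.7,-197.8,160,-79)
E
```

```text
slide [400.8, -43.0, 4.2] rot [0.0005, 0.0016, -0.0905] t 12.7
```

>>> drive_tool(slide=[[401, -43, -15], [401, -43, -15], [401, -43, -15], [401, -43, -15], [401, -43, -15], [401, -43, -15], [401, -43, -15], [401, -43, -15], [401, -43, -15], [401, -43, -15], [401, -43, -15], [401, -43, -15]], angular=[[0, 0, -0.09], [0, 0, -0.09], [0, 0, -0.09], [0, 0, -0.09], [0, 0, -0.09], [0, 0, -0.09], [0, 0, -0.09], [0, 0, -0.09], [0, 0, -0.09], [0, 0, -0.09], [0, 0, -0.09], [0, 0, -0.09]], claw=[0.65, 0.65, 0.65, 0.65, 0.65, 0.65, 0.65, 0.65, 0.65, 0.65, 0.65, 0.65])

```text
t: 13.9
eef_pos: [0.6322, -0.1964, 0.1791]
ee_rot: [[0.192, -0.981, -0.001], [-0.981, -0.192, 0.002], [-0.002, 0.001, -1.0]]
force: [0.3, -0.4, -3.2]
width: 0.753
grasp_force: 25.0
```

```bash
python3 - <<'E'
from h import *
g=lambda p:np.array(p,float)/[2.8,2.2]+[119.8,59.8]
c=load("w5")
for z,p in((.033,(316,205)),(.1,(369,130))):
  P=onplane(c,[g(p)],z)[0]*1e3;t=np.radians(11);R=np.array([[np.cos(t),-np.sin(t)],[np.sin(t),np.cos(t)]])
  print(P.round(1),"implied origin",(P[:2]-R@([12,-50] if z<.05 else [0,-70])).round(1))
goto(631.7,-197,160,-79)
E
```

```text
[ 653.2 -245.3   33. ] implied origin [ 631.9 -198.5]
[ 645.3 -266.5  100. ] implied origin [ 631.9 -197.8]
slide [0.5, 0.6, 19.1] rot [0.0009, 0.0018, 0.0014] t 13.9
```

>>> drive_tool(slide=[[0.5, 0.3, 35], [0.5, 0.3, 70], [0.5, 0.3, 98], [0.5, 0.3, 102], [0.5, 0.3, 102], [0.5, 0.3, 102]], angular=[[0, 0, 0], [0, 0, 0], [0, 0, 0], [0, 0, 0], [0, 0, 0], [0, 0, 0]], claw=[0.65, 0.65, 0.65, 0.65, 0.65, 0.65])

```text
t: 14.5
eef_pos: [0.6339, -0.1977, 0.0799]
ee_rot: [[0.192, -0.981, 0.003], [-0.981, -0.192, 0.001], [-0.0, -0.003, -1.0]]
force: [0.0, 0.7, -2.4]
width: 0.753
grasp_force: 25.0
```

```bash
python3 - <<'E'
from h import *
goto(632.2,-197.4,58,-79)
E
```

```text
slide [-0.6, 1.7, 21.9] rot [-0.0029, 0.0002, 0.0014] t 14.5
```

>>> drive_tool(slide=[[-0.2, 0.8, 3], [-0.2, 0.8, 6], [-0.2, 0.8, 9], [-0.2, 0.8, 10], [-0.2, 0.8, 10]], angular=[[0, 0, 0], [0, 0, 0], [0, 0, 0], [0, 0, 0], [0, 0, 0]], claw=[0.65, 0.65, 0.65, 0.65, 0.65])

```text
t: 15.0
eef_pos: [0.6316, -0.1982, 0.0678]
ee_rot: [[0.191, -0.982, -0.0], [-0.982, -0.191, 0.001], [-0.001, -0.0, -1.0]]
force: [-0.3, 0.6, -3.0]
width: 0.75
grasp_force: 25.0
```

```bash
python3 - <<'E'
from h import *
goto(632.2,-197.4,58,-79);s=state();print(s["force"],s["eef_pos"])
E
```

```text
slide [-0.6, -0.8, 9.8] rot [-0.0001, 0.0013, -0.0001] t 15.0
[-0.3324161   0.55823693 -2.97249713] [ 0.63155423 -0.19816907  0.0677784 ]
```

>>> drive_tool(slide=[[-0.3, -0.5, 1.5], [-0.3, -0.5, 3], [-0.3, -0.5, 4.5], [-0.3, -0.5, 5], [-0.3, -0.5, 5]], angular=[[0, 0, 0], [0, 0, 0], [0, 0, 0], [0, 0, 0], [0, 0, 0]], claw=[0.65, 0.65, 0.65, 0.65, 0.65])

```text
t: 15.5
eef_pos: [0.6321, -0.1977, 0.0628]
ee_rot: [[0.191, -0.982, 0.0], [-0.982, -0.191, 0.001], [-0.001, -0.0, -1.0]]
force: [0.6, 0.7, -1.6]
width: 0.752
grasp_force: 25.0
```

>>> drive_tool(slide=[[0, 0, 1.5], [0, 0, 3], [0, 0, 4], [0, 0, 4.5], [0, 0, 4.5]], angular=[[0, 0, 0], [0, 0, 0], [0, 0, 0], [0, 0, 0], [0, 0, 0]], claw=[0.65, 0.65, 0.65, 0.65, 0.65])

```text
t: 16.0
eef_pos: [0.6321, -0.1977, 0.0583]
ee_rot: [[0.191, -0.982, 0.0], [-0.982, -0.191, 0.001], [-0.001, -0.0, -1.0]]
force: [-0.1, 0.4, -3.1]
width: 0.75
grasp_force: 25.0
```

>>> drive_tool(slide=[[0, 0, 0.7], [0, 0, 1.2], [0, 0, 1.7], [0, 0, 1.7]], angular=[[0, 0, 0], [0, 0, 0], [0, 0, 0], [0, 0, 0]], claw=[0.65, 0.65, 0.65, 0.65])

```text
t: 16.4
eef_pos: [0.6322, -0.1977, 0.0574]
ee_rot: [[0.191, -0.982, 0.001], [-0.982, -0.191, 0.001], [-0.001, -0.001, -1.0]]
force: [-2.1, 1.3, 3.8]
width: 0.755
grasp_force: 25.0
```

>>> drive_tool(slide=[[0, 0, -0.7], [0, 0, -0.7], [0, 0, -0.7], [0, 0, -0.7], [0, 0, -0.7], [0, 0, -30], [0, 0, -60], [0, 0, -100], [0, 0, -120], [0, 0, -120]], angular=[[0, 0, 0], [0, 0, 0], [0, 0, 0], [0, 0, 0], [0, 0, 0], [0, 0, 0], [0, 0, 0], [0, 0, 0], [0, 0, 0], [0, 0, 0]], claw=[0.65, 0.9, 0.95, 1, 1, 1, 1, 1, 1, 1])

```text
t: 17.4
eef_pos: [0.6341, -0.1982, 0.1811]
ee_rot: [[0.191, -0.981, 0.007], [-0.982, -0.191, 0.0], [0.001, -0.007, -1.0]]
force: [1.2, 1.0, 0.3]
width: 1.003
grasp_force: 0.0
```

```bash
python3 - <<'E'
from h import *
goto(438.3,186.4,110,-105.4)
c=snap("wrist","w8");cv2.imwrite("pics/w8b.png",cv2.resize(c["img"][:330],(800,516),interpolation=cv2.INTER_CUBIC))
E
```

```text
slide [-415.0, 119.1, 69.8] rot [-0.0071, 0.0005, 0.4613] t 17.4
```

View pics/w8b.png

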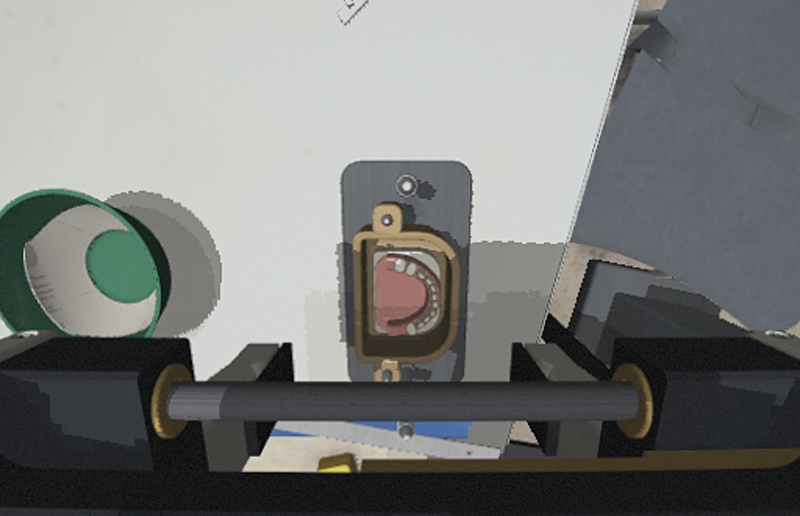

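The ring is seated squarely on the flask, with the denture centred inside it and the pins at (387,219) and (387,375). Next is the lid.

>>> drive_tool(slide=[[-415, 119, 0], [-415, 119, 0], [-415, 119, 0], [-415, 119, 0], [-415, 119, 0], [-415, 119, 0], [-415, 119, 0], [-415, 119, 0], [-415, 119, 0], [-415, 119, 40], [-415, 119, 80], [-415, 119, 80]], angular=[[0, 0, 0.461], [0, 0, 0.461], [0, 0, 0.461], [0, 0, 0.461], [0, 0, 0.461], [0, 0, 0.461], [0, 0, 0.461], [0, 0, 0.461], [0, 0, 0.461], [0, 0, 0.461], [0, 0, 0.461], [0, 0, 0.461]], claw=[1, 1, 1, 1, 1, 1, 1, 1, 1, 1, 1, 1])

```text
t: 18.65
eef_pos: [0.4327, 0.1846, 0.0925]
ee_rot: [[-0.266, -0.964, -0.007], [-0.964, 0.266, -0.005], [0.007, 0.006, -1.0]]
force: [0.1, -0.4, 0.7]
width: 0.998
grasp_force: 0.0
```

>>> drive_tool(slide=[[0, 0, 0], [0, 0, 0], [0, 0, 0], [0, 0, 0]], angular=[[0, 0, 0], [0, 0, 0], [0, 0, 0], [0, 0, 0]], claw=[1, 1, 1, 1])

```text
t: 19.05
eef_pos: [0.4368, 0.1873, 0.0985]
ee_rot: [[-0.266, -0.964, 0.002], [-0.964, 0.266, 0.003], [-0.004, -0.001, -1.0]]
force: [0.2, 0.9, -0.6]
width: 0.996
grasp_force: 0.0
```

```bash
python3 - <<'E'
from h import *
goto(438.3,186.4,28.5,-105.4)
E
```

```text
slide [0.7, -1.6, 70.0] rot [-0.0011, 0.0035, -0.0007] t 19.05
```

>>> drive_tool(slide=[[0.7, -1.5, 30], [0.7, -1.5, 55], [0.7, -1.5, 67], [0.7, -1.5, 69], [0.7, -1.5, 69], [0.7, -1.5, 69]], angular=[[0, 0.002, 0], [0, 0.002, 0], [0, 0.002, 0], [0, 0.002, 0], [0, 0.002, 0], [0, 0.002, 0]], claw=[1, 1, 1, 1, 1, 1])

```text
t: 19.65
eef_pos: [0.438, 0.1864, 0.0292]
ee_rot: [[-0.266, -0.964, 0.001], [-0.964, 0.266, 0.001], [-0.001, -0.001, -1.0]]
force: [0.1, -0.1, -0.6]
width: 1.0
grasp_force: 0.0
```

>>> drive_tool(slide=[[0, 0, 0], [0, 0, 0], [0, 0, 0], [0, 0, 0], [0, 0, 0], [0, 0, 0]], angular=[[0, 0, 0], [0, 0, 0], [0, 0, 0], [0, 0, 0], [0, 0, 0], [0, 0, 0]], claw=[0.65, 0.65, 0.65, 0.65, 0.65, 0.65], newtons=25)

```text
t: 20.25
eef_pos: [0.4376, 0.1862, 0.0286]
ee_rot: [[-0.266, -0.964, 0.0], [-0.964, 0.266, -0.0], [0.0, -0.0, -1.0]]
force: [-1.4, -0.2, 6.1]
width: 0.745
grasp_force: 25.0
```

```bash
python3 - <<'E'
from h import *
c=snap("wrist","w9");s=state();print(s["eef_pos"],s["width"],s["force"])
cv2.imwrite("pics/w9b.png",cv2.resize(c["img"][60:330,120:400],None,fx=2.8,fy=2.2,interpolation=cv2.INTER_CUBIC))
E
```

```text
[0.4376296  0.18616899 0.02858962] 0.7506836734298813 [-1.94935594  0.18326816  6.42713794]
```

View pics/w9b.png

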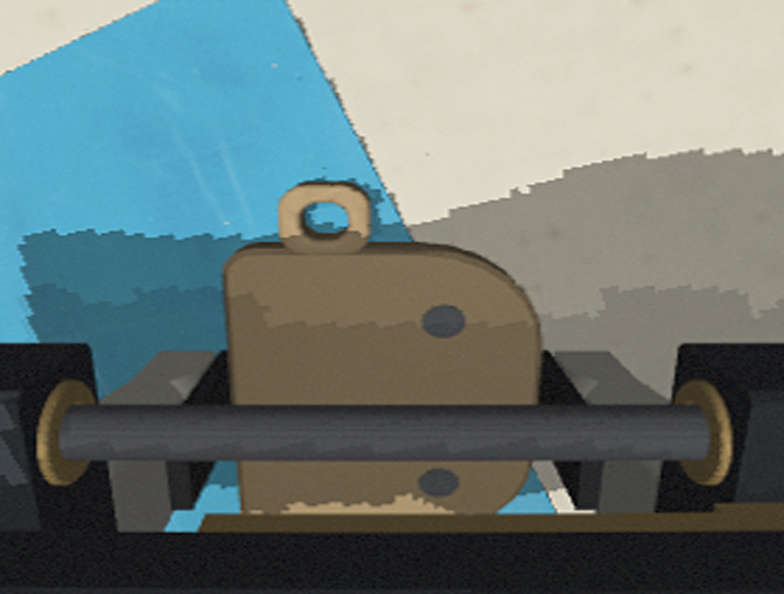

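The lid is gripped at 66 mm, with its visible lug hole at about (324,217).

```bash
python3 - <<'E'
from h import *
g=lambda p:np.array(p,float)/[2.8,2.2]+[119.8,59.8]
c=load("w9");s=state()
for z in(.012,.0145):
  P=onplane(c,[g((324,217))],z)[0];print("lid hole tool",(s["ee_rot"].T@(P-s["eef_pos"])*1e3).round(1))
E
```

```text
lid hole tool [ 48.6 -11.5  16.6]
lid hole tool [ 49.  -11.3  14.1]
```

>>> drive_tool(slide=[[0, 0, -30], [0, 0, -70], [0, 0, -110], [0, 0, -150], [0, 0, -160], [0, 0, -160], [0, 0, -160]], angular=[[0, 0, 0], [0, 0, 0], [0, 0, 0], [0, 0, 0], [0, 0, 0], [0, 0, 0], [0, 0, 0]], claw=[0.65, 0.65, 0.65, 0.65, 0.65, 0.65, 0.65])

```text
t: 21.0
eef_pos: [0.4366, 0.1855, 0.1868]
ee_rot: [[-0.266, -0.964, -0.002], [-0.964, 0.266, -0.001], [0.002, 0.002, -1.0]]
force: [-0.9, 0.6, -2.7]
width: 0.748
grasp_force: 25.0
```

```bash
python3 - <<'E'
from h import *
goto(632.2,-197.4,188,-79)
E
```

```text
slide [317.0, -290.5, -1.0] rot [0.0021, -0.0015, -0.4614] t 21.0
```

>>> drive_tool(slide=[[318.5, -290.5, -1], [318.5, -290.5, -1], [318.5, -290.5, -1], [318.5, -290.5, -1], [318.5, -290.5, -1], [318.5, -290.5, -1], [318.5, -290.5, -1], [318.5, -290.5, -1], [318.5, -290.5, -1], [318.5, -290.5, -1], [318.5, -290.5, -1], [318.5, -290.5, -1]], angular=[[0, 0, -0.461], [0, 0, -0.461], [0, 0, -0.461], [0, 0, -0.461], [0, 0, -0.461], [0, 0, -0.461], [0, 0, -0.461], [0, 0, -0.461], [0, 0, -0.461], [0, 0, -0.461], [0, 0, -0.461], [0, 0, -0.461]], claw=[0.65, 0.65, 0.65, 0.65, 0.65, 0.65, 0.65, 0.65, 0.65, 0.65, 0.65, 0.65])

```text
t: 22.2
eef_pos: [0.6317, -0.1977, 0.1871]
ee_rot: [[0.19, -0.982, -0.004], [-0.982, -0.19, -0.0], [-0.001, 0.004, -1.0]]
force: [0.6, 1.7, -1.4]
width: 0.75
grasp_force: 25.0
```

>>> drive_tool(slide=[[0, 0, 0], [0, 0, 0], [0, 0, 0]], angular=[[0, 0, 0], [0, 0, 0], [0, 0, 0]], claw=[0.65, 0.65, 0.65])

```text
t: 22.5
eef_pos: [0.6329, -0.1972, 0.1898]
ee_rot: [[0.192, -0.981, 0.0], [-0.981, -0.192, -0.001], [0.001, -0.0, -1.0]]
force: [0.6, 1.1, -1.5]
width: 0.747
grasp_force: 25.0
```

```bash
python3 - <<'E'
from h import *
goto(632.4,-199.2,107,-79)
E
```

```text
slide [1.8, 0.8, 82.8] rot [-0.0002, -0.0007, 0.0014] t 22.5
```

>>> drive_tool(slide=[[1.8, 0.8, 30], [1.8, 0.8, 60], [1.8, 0.8, 80], [1.8, 0.8, 87], [1.8, 0.8, 87], [1.8, 0.8, 87], [1.8, 0.8, 87]], angular=[[0, 0, 0], [0, 0, 0], [0, 0, 0], [0, 0, 0], [0, 0, 0], [0, 0, 0], [0, 0, 0]], claw=[0.65, 0.65, 0.65, 0.65, 0.65, 0.65, 0.65])

```text
t: 23.2
eef_pos: [0.6334, -0.2002, 0.1041]
ee_rot: [[0.191, -0.982, 0.002], [-0.982, -0.191, -0.001], [0.001, -0.002, -1.0]]
force: [0.4, -0.4, -2.1]
width: 0.747
grasp_force: 25.0
```

```bash
python3 - <<'E'
from h import *
goto(632.4,-199.2,86,-79)
c=snap("wrist","w10");cv2.imwrite("pics/w10b.png",cv2.resize(c["img"][60:330,120:400],None,fx=2.8,fy=2.2,interpolation=cv2.INTER_CUBIC))
E
```

```text
slide [-1.2, 0.8, 18.1] rot [-0.0021, -0.0014, 0.0005] t 23.2
```

View pics/w10b.png

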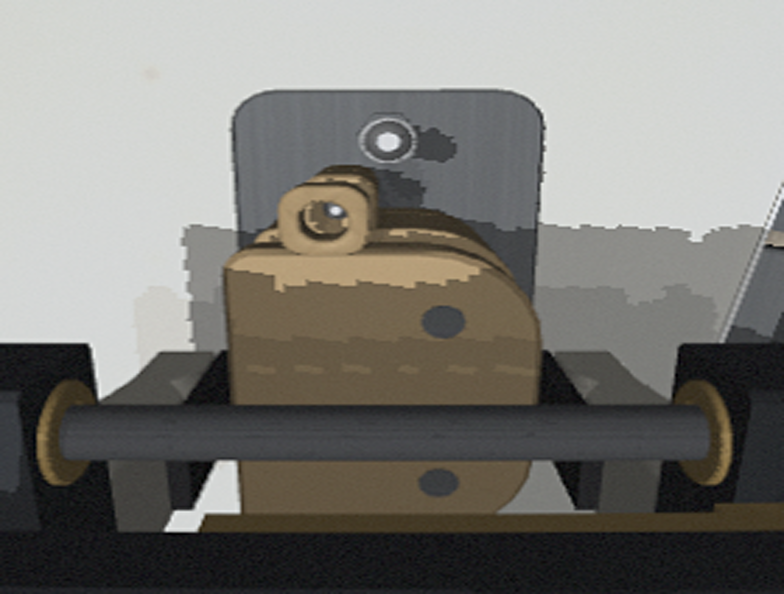

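The pin tip shows inside the lug hole at (334,212), against a hole centre of (324,217). I'll turn that into an offset.

```bash
python3 - <<'E'
from h import *
g=lambda p:np.array(p,float)/[2.8,2.2]+[119.8,59.8]
c=load("w10");s=state();R=s["ee_rot"]
h=onplane(c,[g((324,217))],.0875)[0]
for z in(.0686,.071):
  p=onplane(c,[g((334,212))],z)[0];print((R.T@(p-h)*1e3).round(1))
E
```

```text
[-1.5  0.8 18.9]
[-1.1  0.9 16.5]
```

>>> drive_tool(slide=[[-1, 0.6, 3], [-1, 0.6, 6], [-1, 0.6, 8], [-1, 0.6, 10], [-1, 0.6, 11], [-1, 0.6, 11]], angular=[[0, 0, 0], [0, 0, 0], [0, 0, 0], [0, 0, 0], [0, 0, 0], [0, 0, 0]], claw=[0.65, 0.65, 0.65, 0.65, 0.65, 0.65])

```text
t: 23.85
eef_pos: [0.6315, -0.1993, 0.0911]
ee_rot: [[0.191, -0.982, -0.001], [-0.982, -0.191, -0.001], [0.0, 0.001, -1.0]]
force: [-0.9, 0.3, -1.7]
width: 0.752
grasp_force: 25.0
```

>>> drive_tool(slide=[[0, -0.4, 1.5], [0, -0.4, 3], [0, -0.4, 4], [0, -0.4, 4.5], [0, -0.4, 4.5]], angular=[[0, 0, 0], [0, 0, 0], [0, 0, 0], [0, 0, 0], [0, 0, 0]], claw=[0.65, 0.65, 0.65, 0.65, 0.65])

```text
t: 24.35
eef_pos: [0.6319, -0.1993, 0.0868]
ee_rot: [[0.191, -0.982, -0.0], [-0.982, -0.191, -0.001], [0.001, 0.001, -1.0]]
force: [0.1, 0.0, -2.3]
width: 0.748
grasp_force: 25.0
```

>>> drive_tool(slide=[[0, 0, 0.7], [0, 0, 1.2], [0, 0, 1.7], [0, 0, 1.7]], angular=[[0, 0, 0], [0, 0, 0], [0, 0, 0], [0, 0, 0]], claw=[0.65, 0.65, 0.65, 0.65])

```text
t: 24.75
eef_pos: [0.632, -0.1992, 0.0855]
ee_rot: [[0.191, -0.982, -0.0], [-0.982, -0.191, -0.001], [0.001, 0.0, -1.0]]
force: [-0.8, 1.0, 1.0]
width: 0.745
grasp_force: 25.0
```

>>> drive_tool(slide=[[0, 0, 0.5], [0, 0, 0.8], [0, 0, 0.8]], angular=[[0, 0, 0], [0, 0, 0], [0, 0, 0]], claw=[0.65, 0.65, 0.65])

```text
t: 25.05
eef_pos: [0.632, -0.1992, 0.0855]
ee_rot: [[0.191, -0.982, 0.0], [-0.982, -0.191, -0.001], [0.001, -0.0, -1.0]]
force: [-3.2, 1.3, 6.5]
width: 0.754
grasp_force: 25.0
```

>>> drive_tool(slide=[[0, 0, -0.8], [0, 0, -0.8], [0, 0, -0.8], [0, 0, -0.8], [0, 0, -0.8], [0, 0, -30], [0, 0, -60], [0, 0, -90], [0, 0, -100], [0, 0, -100]], angular=[[0, 0, 0], [0, 0, 0], [0, 0, 0], [0, 0, 0], [0, 0, 0], [0, 0, 0], [0, 0, 0], [0, 0, 0], [0, 0, 0], [0, 0, 0]], claw=[0.65, 0.9, 0.95, 1, 1, 1, 1, 1, 1, 1])

```text
t: 26.05
eef_pos: [0.633, -0.1993, 0.1864]
ee_rot: [[0.191, -0.982, 0.003], [-0.982, -0.191, -0.001], [0.002, -0.003, -1.0]]
force: [-0.5, 0.5, 0.3]
width: 0.997
grasp_force: 0.0
```

```bash
python3 - <<'E'
from h import *
goto(590,383,100,-88.5)
c=snap("wrist","w11");P=load("w2")
from fit import fit
k=.64
print(fit(P,[(0,-70,12),(0,70,12),(0,0,16)],np.array([(269,3),(290,247),(284,131)])*k,(590,383,1.5)))
E
```

```text
slide [-579.9, -68.7, 85.7] rot [-0.0033, -0.0012, 0.1659] t 26.05
(array([590.84, 382.7 ,   1.58,   1.69]), [[1.2, -0.3], [1.4, 0.0], [-2.5, 0.3]])
```

>>> drive_tool(slide=[[-580, -68.5, 0], [-580, -68.5, 0], [-580, -68.5, 0], [-580, -68.5, 0], [-580, -68.5, 0], [-580, -68.5, 0], [-580, -68.5, 0], [-580, -68.5, 0], [-580, -68.5, 0], [-580, -68.5, 0], [-580, -68.5, 0], [-580, -68.5, 0]], angular=[[0, 0, 0.165], [0, 0, 0.165], [0, 0, 0.165], [0, 0, 0.165], [0, 0, 0.165], [0, 0, 0.165], [0, 0, 0.165], [0, 0, 0.165], [0, 0, 0.165], [0, 0, 0.165], [0, 0, 0.165], [0, 0, 0.165]], claw=[1, 1, 1, 1, 1, 1, 1, 1, 1, 1, 1, 1])

```text
t: 27.3
eef_pos: [0.5872, 0.3858, 0.1815]
ee_rot: [[0.028, -1.0, -0.003], [-1.0, -0.028, -0.003], [0.002, 0.003, -1.0]]
force: [0.6, 0.3, 0.5]
width: 1.004
grasp_force: 0.0
```

>>> drive_tool(slide=[[0, 0, 50], [0, 0, 90], [0, 0, 90], [0, 0, 90], [0, 0, 90], [0, 0, 90]], angular=[[0, 0, 0], [0, 0, 0], [0, 0, 0], [0, 0, 0], [0, 0, 0], [0, 0, 0]], claw=[1, 1, 0.7, 0.7, 0.7, 0.7])

```text
t: 27.9
eef_pos: [0.5898, 0.3838, 0.0966]
ee_rot: [[0.027, -1.0, 0.003], [-1.0, -0.027, 0.002], [-0.002, -0.003, -1.0]]
force: [0.0, -0.1, -0.1]
width: 0.724
grasp_force: 0.0
```

```bash
python3 - <<'E'
from h import *
goto(590,383,29,-88.5)
c=snap("wrist","w12");s=state();print(s["eef_pos"])
cv2.imwrite("pics/w12b.png",cv2.resize(c["img"][0:330,120:400],(672,594),interpolation=cv2.INTER_CUBIC))
E
```

```text
slide [1.0, -0.0, 67.6] rot [-0.0026, 0.0019, 0.0006] t 27.9
[0.58958784 0.38372406 0.09648932]
```

View pics/w12b.png

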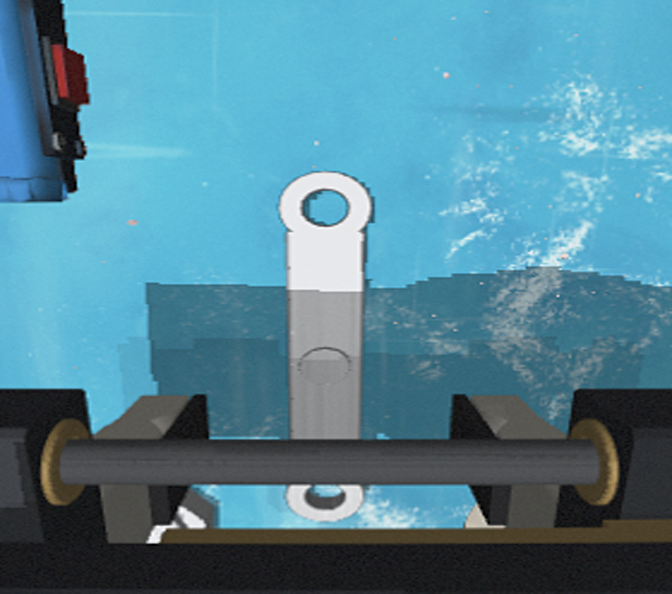

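The bar is centred between the fingers, with its -y hole at (325,207) and the boss at (325,365). That was my last allowed picture, so from here I'll work from numbers.

```bash
python3 - <<'E'
from h import *
c=load("w12");g=lambda p:np.array(p,float)/[2.4,1.8]+[119.8,-.2]
s=state();R=s["ee_rot"]
for n,p,z in(("hole",(325,207),.0125),("boss",(325,365),.0165),("hole2",(325,497),.0125)):
  print(n,(R.T@(onplane(c,[g(p)],z)[0]-s["eef_pos"])*1e3).round(1))
E
```

```text
hole [71.9 -1.  83.9]
boss [ 2.  -1.1 80. ]
hole2 [-69.6  -1.3  84.1]
```

>>> drive_tool(slide=[[1.5, -0.8, 30], [1.5, -0.8, 55], [1.5, -0.8, 67], [1.5, -0.8, 67], [1.5, -0.8, 67], [1.5, -0.8, 67], [1.5, -0.8, 67]], angular=[[0, 0, 0], [0, 0, 0], [0, 0, 0], [0, 0, 0], [0, 0, 0], [0, 0, 0], [0, 0, 0]], claw=[0.7, 0.7, 0.7, 0.7, 0.6, 0.5, 0.5])

```text
t: 28.65
eef_pos: [0.5897, 0.3819, 0.0277]
ee_rot: [[0.027, -1.0, 0.0], [-1.0, -0.027, 0.0], [-0.0, -0.0, -1.0]]
force: [-0.2, -0.0, -1.0]
width: 0.52
grasp_force: 0.0
```

>>> drive_tool(slide=[[0, 0, 0], [0, 0, 0], [0, 0, 0], [0, 0, 0], [0, 0, 0], [0, 0, 0]], angular=[[0, 0, 0], [0, 0, 0], [0, 0, 0], [0, 0, 0], [0, 0, 0], [0, 0, 0]], claw=[0.2, 0.2, 0.2, 0.2, 0.2, 0.2], newtons=30)

```text
t: 29.25
eef_pos: [0.5898, 0.382, 0.0276]
ee_rot: [[0.027, -1.0, 0.001], [-1.0, -0.027, -0.0], [0.0, -0.001, -1.0]]
force: [-0.3, -0.4, 5.6]
width: 0.294
grasp_force: 30.7
```

```bash
cat > circ.py <<'E'
from h import *
def circ(c,tag,P,z,rad,s):
    pass
E
python3 - <<'E'
from h import *
s=state();R=s["ee_rot"];c=snap("wrist","w13");print(s["eef_pos"],s["width"],s["force"],s["t"])
# bar -y hole: predicted pixel, then blue-mat blob inside light bar
p=proj(c,[s["eef_pos"]+R@np.array([.070,0,s["eef_pos"][2]-.0125])])[0];print("pred",p)
x,y=p.astype(int);w=c["img"][y-30:y+31,x-30:x+31];hsv=cv2.cvtColor(w,cv2.COLOR_BGR2HSV)
m=(hsv[...,1]<60).astype(np.uint8)
fc,h=cv2.findContours(m,cv2.RETR_CCOMP,cv2.CHAIN_APPROX_NONE)
for q,hh in zip(fc,h[0]):
    if cv2.contourArea(q)>60:
        (ex,ey),ax,_=cv2.fitEllipse(q);e=(ex+x-30,ey+y-30)
        print("hole" if hh[3]>=0 else "outer",np.round(e,1),np.round(ax,1),(R.T@(onplane(c,[e],.0125)[0]-s["eef_pos"])*1e3).round(1))
E
```

```text
[0.58978104 0.38197788 0.02756648] 0.29375764411503386 [-0.3103424  -0.37789336  5.59268223] 29.25
pred [256.20798396 118.45666022]
outer [257.  120.8] [57.1 62.9] [68.8  0.4 15.1]
hole [257.  118.5] [28.5 29. ] [70.   0.4 15.1]
```

>>> drive_tool(slide=[[0, 0, -30], [0, 0, -70], [0, 0, -110], [0, 0, -150], [0, 0, -155], [0, 0, -155], [0, 0, -155]], angular=[[0, 0, 0], [0, 0, 0], [0, 0, 0], [0, 0, 0], [0, 0, 0], [0, 0, 0], [0, 0, 0]], claw=[0.2, 0.2, 0.2, 0.2, 0.2, 0.2, 0.2])

```text
t: 30.0
eef_pos: [0.5883, 0.3811, 0.1798]
ee_rot: [[0.026, -1.0, -0.003], [-1.0, -0.026, -0.002], [0.002, 0.003, -1.0]]
force: [-0.2, 1.3, -3.3]
width: 0.293
grasp_force: 30.0
```

```bash
python3 - <<'E'
from h import *
goto(632,-198.1,182,-79);print(state()["width"])
E
```

```text
slide [580.1, -28.3, -0.9] rot [0.0034, -0.002, -0.1655] t 30.0
0.2932554269246356
```

>>> drive_tool(slide=[[580, -29.5, 0], [580, -29.5, 0], [580, -29.5, 0], [580, -29.5, 0], [580, -29.5, 0], [580, -29.5, 0], [580, -29.5, 0], [580, -29.5, 0], [580, -29.5, 0], [580, -29.5, 0], [580, -29.5, 0], [580, -29.5, 0]], angular=[[0, 0, -0.165], [0, 0, -0.165], [0, 0, -0.165], [0, 0, -0.165], [0, 0, -0.165], [0, 0, -0.165], [0, 0, -0.165], [0, 0, -0.165], [0, 0, -0.165], [0, 0, -0.165], [0, 0, -0.165], [0, 0, -0.165]], claw=[0.2, 0.2, 0.2, 0.2, 0.2, 0.2, 0.2, 0.2, 0.2, 0.2, 0.2, 0.2])

```text
t: 31.2
eef_pos: [0.633, -0.2004, 0.1795]
ee_rot: [[0.189, -0.982, -0.005], [-0.982, -0.189, -0.0], [-0.001, 0.005, -1.0]]
force: [-0.3, 0.5, -2.5]
width: 0.289
grasp_force: 30.0
```

>>> drive_tool(slide=[[0, 0, 0], [0, 0, 0], [0, 0, 15], [0, 0, 30], [0, 0, 38], [0, 0, 38], [0, 0, 38]], angular=[[0, 0, 0], [0, 0, 0], [0, 0, 0], [0, 0, 0], [0, 0, 0], [0, 0, 0], [0, 0, 0]], claw=[0.2, 0.2, 0.2, 0.2, 0.2, 0.2, 0.2])

```text
t: 31.9
eef_pos: [0.6347, -0.1968, 0.1442]
ee_rot: [[0.192, -0.981, -0.001], [-0.981, -0.192, -0.001], [0.001, 0.001, -1.0]]
force: [0.1, -0.6, -1.9]
width: 0.297
grasp_force: 30.0
```

```bash
python3 - <<'E'
from h import *
goto(632,-198.1,135,-79)
s=state();R=s["ee_rot"];c=snap("wrist","w14");foot=s["eef_pos"][2]-.0276
zt=foot+.0125
e=proj(c,[s["eef_pos"]+R@np.array([.070,.0004,s["eef_pos"][2]-zt])])[0]
t=np.radians(11);Rc=np.array([[np.cos(t),-np.sin(t)],[np.sin(t),np.cos(t)]])
rod=np.r_[Rc@[0,-70]+[632,-198.1],100]/1e3;r=proj(c,[rod])[0];print("hole px",e,"rod px",r)
x,y=e.astype(int);g=cv2.cvtColor(c["img"],cv2.COLOR_BGR2GRAY)[y-16:y+17:2,x-16:x+17:2];print(g)
E
```

```text
slide [0.7, 2.9, 9.3] rot [0.001, -0.0006, 0.0009] t 31.9
hole px [256.99366914 118.34459382] rod px [260.86682365 116.69949829]
[[220 219 218 220 219 219 221 224 225 225 224 220 220 220 219 219 219]
 [220 218 219 220 222 226 156 113  78  84 112 163 222 221 219 221 219]
 [220 219 219 223 180  68  84 116 113 110 110  78  78 188 223 219 220]
 [219 219 223 160  80 120 117 116 115 109 111 112 116  66 166 223 220]
 [220 220 168  64 117 118 116 105 113  90  90  76 105 109  76 200 221]
 [220 224  69 111 116 118 117 115  88  71  90  95  80 137  71 116 221]
 [220 191  67 117 116 120 115 106  67 108 154 157  89  73 108  61 212]
 [221 177 102 114 117 119 122  76  96 180 221 222 150  75 135  66 179]
 [222 147 105 114 115 117 115  76  94 183 222 222 166  76 134  63 153]
 [222 126 107 113 117 117 105  91  81  99 185 192  70  69 115  72 168]
 [221 155  90 115 113 116 116 112  87  82  87  84  74 139  86  69 192]
 [220 167  62 116 117 119 115  81 138 158 103 129 145  77  68  76 211]
 [220 224 116 102 114 116 114 113 117 106 102  55  62  65  73 133 224]
 [220 221 206  72 107 121 117 113 115 111 102 103  60  64  84 214 219]
 [219 220 221 183  73  52  60  57  70  90 103 104  68  81 188 222 219]
 [218 220 219 222 205  97  67  56  58  61  67  71 112 215 222 221 219]
 [220 219 220 221 221 225 163 157 142 126 158 201 224 220 220 218 220]]
```

The rod tip sits exactly where predicted (260.8,117), so I'll apply the (0.7, 2.9) correction and lower over the rods.

>>> drive_tool(slide=[[0.7, 2.8, 2], [0.7, 2.8, 6], [0.7, 2.8, 10], [0.7, 2.8, 14], [0.7, 2.8, 18], [0.7, 2.8, 20], [0.7, 2.8, 20]], angular=[[0, 0, 0], [0, 0, 0], [0, 0, 0], [0, 0, 0], [0, 0, 0], [0, 0, 0], [0, 0, 0]], claw=[0.2, 0.2, 0.2, 0.2, 0.2, 0.2, 0.2])

```text
t: 32.65
eef_pos: [0.6318, -0.1985, 0.1239]
ee_rot: [[0.191, -0.982, -0.001], [-0.982, -0.191, -0.001], [0.0, 0.001, -1.0]]
force: [0.3, -0.7, -1.9]
width: 0.295
grasp_force: 30.0
```

```bash
python3 - <<'E'
from h import *
goto(632,-198.1,100,-79);s=state();print(s["eef_pos"],s["force"])
E
```

```text
slide [-0.3, -0.3, 23.9] rot [0.0011, -0.0003, -0.0] t 32.65
[ 0.63175668 -0.19847789  0.12386617] [ 0.27805636 -0.68082262 -1.87370502]
```

>>> drive_tool(slide=[[-0.2, -0.2, 4], [-0.2, -0.2, 8], [-0.2, -0.2, 12], [-0.2, -0.2, 16], [-0.2, -0.2, 20], [-0.2, -0.2, 22], [-0.2, -0.2, 22]], angular=[[0, 0, 0], [0, 0, 0], [0, 0, 0], [0, 0, 0], [0, 0, 0], [0, 0, 0], [0, 0, 0]], claw=[0.2, 0.2, 0.2, 0.2, 0.2, 0.2, 0.2])

```text
t: 33.35
eef_pos: [0.6319, -0.1982, 0.1019]
ee_rot: [[0.191, -0.982, -0.001], [-0.982, -0.191, -0.001], [0.0, 0.001, -1.0]]
force: [0.9, -0.2, -1.8]
width: 0.291
grasp_force: 30.0
```

>>> drive_tool(slide=[[0, 0, 1.5], [0, 0, 3], [0, 0, 4], [0, 0, 4.5], [0, 0, 4.5]], angular=[[0, 0, 0], [0, 0, 0], [0, 0, 0], [0, 0, 0], [0, 0, 0]], claw=[0.2, 0.2, 0.2, 0.2, 0.2])

```text
t: 33.85
eef_pos: [0.6321, -0.1983, 0.0978]
ee_rot: [[0.191, -0.982, -0.0], [-0.982, -0.191, -0.001], [0.001, 0.0, -1.0]]
force: [-0.3, -0.0, -1.2]
width: 0.294
grasp_force: 30.0
```

>>> drive_tool(slide=[[0, 0, 0.7], [0, 0, 1.3], [0, 0, 1.8], [0, 0, 1.8]], angular=[[0, 0, 0], [0, 0, 0], [0, 0, 0], [0, 0, 0]], claw=[0.2, 0.2, 0.2, 0.2])

```text
t: 34.25
eef_pos: [0.6321, -0.1982, 0.0964]
ee_rot: [[0.191, -0.982, -0.0], [-0.982, -0.191, -0.001], [0.001, 0.0, -1.0]]
force: [-1.9, 0.4, 0.5]
width: 0.294
grasp_force: 31.1
```

>>> drive_tool(slide=[[0, 0, 0.5], [0, 0, 0.9], [0, 0, 0.9]], angular=[[0, 0, 0], [0, 0, 0], [0, 0, 0]], claw=[0.2, 0.2, 0.2])

```text
t: 34.55
eef_pos: [0.6321, -0.1983, 0.0963]
ee_rot: [[0.191, -0.982, 0.0], [-0.982, -0.191, -0.001], [0.001, -0.0, -1.0]]
force: [-5.3, 2.0, 7.8]
width: 0.291
grasp_force: 32.4
```

Firm contact at the expected height. I'll release and lift clear.

>>> drive_tool(slide=[[0, 0, -1], [0, 0, -1], [0, 0, -1], [0, 0, -1], [0, 0, -1], [0, 0, -30], [0, 0, -60], [0, 0, -90], [0, 0, -90], [0, 0, -90]], angular=[[0, 0, 0], [0, 0, 0], [0, 0, 0], [0, 0, 0], [0, 0, 0], [0, 0, 0], [0, 0, 0], [0, 0, 0], [0, 0, 0], [0, 0, 0]], claw=[0.2, 0.5, 0.6, 0.7, 0.7, 0.7, 0.7, 0.7, 0.7, 0.7])

```text
t: 35.55
eef_pos: [0.6324, -0.1981, 0.186]
ee_rot: [[0.191, -0.982, 0.002], [-0.982, -0.191, -0.0], [0.001, -0.001, -1.0]]
force: [0.5, -0.2, -0.6]
width: 0.701
grasp_force: 0.0
```

```bash
python3 - <<'E'
from h import *
s=state();R=s["ee_rot"];c=snap("wrist","w15");print(s["eef_pos"],s["width"],s["grasp_force"])
t=np.radians(11);Rc=np.array([[np.cos(t),-np.sin(t)],[np.sin(t),np.cos(t)]])
W=lambda p:np.r_[Rc@np.array(p[:2],float)+[632,-198.1],p[2]]/1e3
hsv=cv2.cvtColor(c["img"],cv2.COLOR_BGR2HSV);g=hsv[...,2]
for n,p in(("eye-",(0,-70,82)),("rod-",(0,-70,100)),("eye+",(0,70,82)),("boss",(0,0,86)),("ringlug",(12,-56,57)),("lidcorner back",(33,-43,70)),("lid back mid",(33,-20,70)),("bar side",(13,-20,82))):
    print(n,proj(c,[W(p)])[0].round(1))
# bar eye: bright low-saturation blob near eye-
x,y=proj(c,[W((0,-70,82))])[0].astype(int);w=slice(y-30,y+31),slice(x-30,x+31)
print(g[w][::3,::3])
E
```

```text
[ 0.6324215  -0.19814843  0.18597137] 0.7013234545204673 0.0
eye- [257.  117.5]
rod- [257.  117.7]
eye+ [257.1 265.1]
boss [257.  198.1]
ringlug [244.3 132.6]
lidcorner back [220.9 148. ]
lid back mid [221.7 172.7]
bar side [242.4 175.4]
[[218 218 218 217 217 217 216 218 218 216 218 217 217 217 218 217 217 217
  218 216 218]
 [218 217 217 217 218 217 218 218 218 215 218 218 217 218 217 217 218 217
  217 218 216]
 [217 218 216 217 217 218 217 217 218 217 216 217 218 218 217 217 218 218
  216 218 218]
 [217 217 218 217 217 217 218 217 217 216 216 216 217 217 218 217 216 218
  217 217 217]
 [218 217 217 218 217 218 218 217 219 222 155 178 221 219 218 216 217 217
  217 217 217]
 [226 185 186 188 186 185 163 154 217 221 221 222 223 200 139 151 152 154
  154 155 154]
 [123 118 118 119 120 119 114 223 221 221 220 220 221 220 220 110 114 117
  120 115 114]
 [121 118 120 116 119 118 224 221 221 228 144 150 228 221 220 225  66 116
  119 115 115]
 [118 118 117 120 121 146 221 220 164 113 143  77  64 214 220 223  95  71
  121 113 111]
 [118 119 117 119 119 205 221 223  99 141 104  91 113  60 223
[... 307 characters left out ...]
8 118 114  88 224 219 224 124  57  61 152 223 221 226  61  74
   69 112 114]
 [114 115 115 116 116  69 130 222 221 221 223 223 222 220 219  88  66  74
  109 112 112]
 [116 114 114 117 167 155 211 220 222 221 220 222 220 221 221 204  62  72
   67 112 111]
 [118 115 116 122 180 173 211 221 221 221 221 221 221 221 221 201  63  73
  106 109 112]
 [115 115 115 156 177  91 211 220 221 221 221 221 222 221 222 164  63  72
   70 113 110]
 [116 115 118 156 167 107 210 221 222 220 220 221 221 220 221 197  70  74
   66 113 113]
 [116 102  59 145 177  97 210 222 220 220 222 220 220 221 222 197  68  74
  106 111 113]
 [103 123 164 154 178 174 205 221 222 221 222 221 220 221 221 193  56  57
   74 102 112]]
```

```bash
python3 -c "
from bench import finish_job
print(finish_job())"
```

```text
the job is handed in; nothing more can be done
None
```

I've handed the job in: denture, ring, lid and press bar are stacked in the carrier in that order and let go at about 36 s of robot time. Contact heights fit all four being home, but the bar's far eye was hidden from the camera and I didn't check it.

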